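# Show where the pepper grinder is kept

## Robot

A 6-joint arm with a two-finger parallel gripper is mounted at the origin on the work surface. World frame = base frame: x ahead of the robot, y to its left, z up, the work surface at z = 0. Lengths are in mm, angles in rad, forces in N, time in s.
With the tool pointing down it reaches from about 400 to 925 mm from the base axis. Payload 12.5 kg.
Tool frame: the origin (TCP) lies between the finger pads, 19 mm behind the fingertips; this is the grasp point; z points along the fingers, y is the line along which they close (so a half turn about z gives the same grasp; the last joint's range is limited). The gripper opens to 95 mm and grips with 3 to 60 N. Pads are 20 mm wide; open, the fingers measure 119 mm over their backs; the gripper's body (75 mm by 180 mm) begins 59 mm behind the grasp point.
Start: joints at [1.092, 0.491, 1.559, -0, 1.092, -0.106], TCP at [227.624, 582.093, 233.461] pointing down, gripper open.
Joint ranges: [-3.1, 3.1], [-0.84, 2.19], [0.05, 2.79], [-1.13, 4.28], [0.06, 2.93], [-2.69, 2.69]. Speed limits (rad/s): [2.22, 2.22, 2.79, 3.14, 3.14, 3.14].

## Interface

Orientations are given as [roll, pitch, yaw] about the fixed x, y, z axes, in that order (R = Rz(yaw) Ry(pitch) Rx(roll)).
In Python, from cell import env gives the robot as it stands.
- The arm moves only by the tool arm_command, never from a script. Its argument "targets" is a list of rows, each a list of 5 numbers: the shift along the tool's x, y, z in mm, then the turn about the tool's z in degrees, then the opening, from 0 (shut) to 1 (fully open). In form: [[tx, ty, tz, roll, fingers], ...]. A call has 1 to 5 rows; each row is the pose to reach, as a shift and turn from the pose commanded when the call began, along the tool's axes at that moment; what a row does not reach only later rows make up. A row lasts 1/10 s, in which the tool goes at most 50 mm and 8.59 degrees, less where a joint would pass 70% of its speed; a pose out of reach is approached as far as the arm can. A call with a gripper value outside its range is refused whole. The fingers move at their own pace and stop on an object; the grip force is fixed at half the most. Time passes only in rows, so rows that repeat a pose let the fingers close. It gives the time, the measured TCP pose, the force, the opening and the grip force at its end, in the units of the state.
- env.state(): the state, without advancing time (a new reading comes with each control period).
- env.read_camera(name): name is "side" or "top" or "wrist"; returns a dict with "frame" (420x560x3 uint8, red, green, blue), "vertical_fov" (degrees; the focal length in pixels is half the picture's height over the tangent of half this angle, whatever the lens; pixels are square), "cx", "cy" (the principal point, pixels), "world_from_camera" (4x4, takes a point from camera to world coordinates); the wrist camera has in their place "hand_eye" (4x4, takes a point from camera to tool coordinates, whose origin is the TCP and whose axes are the flange's). Camera axes: x right, y down, z forward; pixel columns grow to the right and rows downward; lengths in mm; the calibration is good to about 2 mm. A picture is of the moment at which its call begins: read the wrist's pose just before it. There is no depth.
- env.job_done(): hands the job in; it is judged then, once.
The state is a dict: "t": time; "joints": joint angles; "qvel": joint speeds; "tau": joint torques, N m; "eef_pos": TCP position; "tcp_rot": TCP orientation; "ft_force": force on the tool from outside, world axes, zero at the start; "moment": the same for the moment, N m; "opening": opening from 0.0 (shut) to 1.0 (fully open); "grip_force": force on a finger pad.
Only numpy, scipy, OpenCV 4.12 (cv2) and the standard library are available. Lean on these libraries where they do the work, as an engineer would, in place of code of your own. Each camera call takes 0.05 s, during which the arm holds its last target. There are 200 camera calls.

## Task

Show me where the pepper grinder is kept: with the fingertips, gently push the half-open door of the little cabinet wide open, to about a right angle or more, without gripping it; then point at the pepper grinder on the shelf. To point, bring the fingertips straight in front of it, level with it and a few centimetres away, hold there for three seconds and finish while still pointing. Do not touch or shift the grinder or any other loose thing.

Things in the scene. Friction and masses are not known exactly. Their poses are not given: they have to be found in the camera images.
- cabinet: Small wooden cabinet, fixed. Origin: centre of its underside, on the sill. x runs from its front inwards, y to the left of someone looking in, z up. 150 (x) x 240 (y) x 250 mm, boards 12 mm. Its open front, the plane x = -75 mm, looks roughly to the world's +y. Top of its one shelf 120 mm above the sill, underside of the roof 238 mm. The door hinges at the side nearer the robot.
- door (a joint): Opening angle of the cabinet door, rad: 0 shut, grows as it swings outwards, stop at 1.95; starts at 0.45 to 0.8. Hinge friction 0.04 N m and damping 0.05 N m s/rad: about 1 N moves it, and it stays where left. Framed wooden door 238 mm wide, 14 mm thick, 6 to 244 mm above the sill; brass knob outside near the free edge, 22 mm across, 22 mm proud, 156 mm above the sill.
- door_hinge (a point): Top end of the door's upright hinge axis, 244 mm above the sill, on the door's outer face; in the cabinet's frame at x -90, y -119 mm. At angle q the door runs from here along (-sin q, cos q) in the cabinet's x, y; its inner face lies 14 mm off this line, to the side (cos q, sin q). The top 38 mm of the inner face is flat.
- door_edge (a point): Top corner of the door's inner face at its free edge, 238 mm along the door from the hinge, 244 mm above the sill; moves with the door. Once open, the door stands on the robot's side of the shelf: the wrist and forearm must pass above it.
- grinder: Small pepper grinder, clear glass with steel foot, steel head and a little ball on top: waisted, 40 mm across, 100 mm high, the taller of the two on the shelf, left or right. Loose, about 0.14 kg. Origin: centre of its underside, on the shelf. Axes parallel to the cabinet's: its front is its -x, z up. Its axis stands 28 to 38 mm behind the cabinet's open front.
- shaker: Salt shaker of clear glass with a domed steel cap: 42 mm across, 62 mm high, so shorter than the grinder, no waist and no ball. Loose. Stands beside the grinder on the same shelf, centres 70 to 110 mm apart. Origin: centre of its underside.
- garlic_press: Steel garlic press lying on the sill, 190 x 65 mm, 30 mm high. Loose, to be left alone. Origin: centre of its underside.
- scoop: Turquoise plastic scoop on the sill, 175 x 58 mm, 34 mm high. Loose, to be left alone. Origin: under the root of its handle.
- butter_lid: White ceramic butter dish lid standing on the sill, 158 x 98 mm, 75 mm high with its knob. Loose, to be left alone. Origin: centre of its underside.

How it is judged:
By the outcome, as a careful person would: the job done as asked, in the order asked, and still so for the second after the job is handed in, with the robot touching nothing.
It also fails if it takes over 51 s, if anything falls off the work surface, if the arm or the gripper's body presses on something with over 40 N, if the wrist force passes 120 N, or if a joint passes its speed limit or range.

## Working session

There is one attempt and no reset: what is moved stays moved. The work goes in short steps, Python scripts to look and compute and a tool call to move; the robot and the scene stay as the last step left them, time stands still between calls to the robot, and variables do not carry over. Pictures are saved under pics/ and viewed, at most 10 in all, crops included, and the job is handed in when it is done.

Besides the shell and the picture viewer there is one more tool, called after "Request:" by a JSON object that holds its "name" and its "arguments", one argument or row to a line. arm_command: Moves the arm, as the interface text tells. Its arguments: {"type":"object","properties":{"targets":{"type":"array","items":{"type":"array","items":{"type":"number"}}}},"required":["targets"]}

```bash
mkdir -p pics; ls; python3 - <<'E'
from cell import env
import cv2,numpy as np
print(env.state())
for n in ("side","top"):
    c=env.read_camera(n); cv2.imwrite(f"pics/{n}0.png",c["frame"][:,:,::-1]); print(n,c["vertical_fov"],c["cx"],c["cy"],np.round(c["world_from_camera"],3).tolist())
E
```

```text
pics
{'t': 0.0, 'joints': array([ 1.09242575e+00,  4.91521652e-01,  1.55948676e+00, -1.66633499e-05,
        1.09170493e+00, -1.05603849e-01]), 'qvel': array([-1.53082043e-03, -5.09490018e-04, -3.78542338e-04, -3.22892338e-05,
       -1.16509029e-03,  8.43825602e-04]), 'tau': array([ 1.43276138e-03, -6.12659454e+01, -2.58178872e+01,  6.92862435e-02,
        4.82371054e-02, -1.03144980e-04]), 'eef_pos': array([227.49258271, 581.86523585, 232.87244273]), 'tcp_rot': array([-3.14047665e+00, -1.03433065e-04,  2.76883356e+00]), 'ft_force': array([-0.07703151, -0.08069543, -0.37973905]), 'moment': array([ 0.03577741, -0.00243786, -0.00033566]), 'grip_force': 0.0, 'opening': 1.0024119941857106}
side 44.17564890379709 275.77637404227096 212.00841302041368 [[-0.697, 0.471, -0.541, 1304.96], [0.717, 0.454, -0.529, 682.611], [-0.004, -0.756, -0.654, 1060.836], [0.0, 0.0, 0.0, 1.0]]
top 52.140020010581395 277.2804492127568 213.46402436315697 [[0.017, -0.979, 0.205, 324.251], [-1.0, -0.017, 0.002, -11.464], [0.001, -0.205, -0.979, 1333.79], [0.0, 0.0, 0.0, 1.0]]
```

View pics/side0.png

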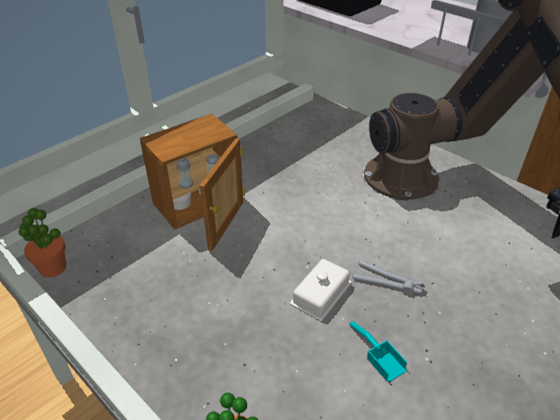

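View pics/top0.png

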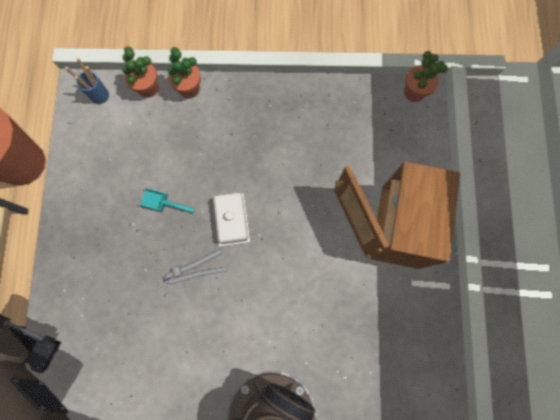

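The side view shows the cabinet (roof around 190,140) with its door ajar, the grinder at about (184,172) on the left and the shaker at about (212,160). In the top view the cabinet roof is around (425,215), the door runs from about (375,260) to (343,180), and the loose things are far to the left.

```bash
python3 - <<'E'
import cv2,numpy as np
a=cv2.imread("pics/top0.png")[150:280,320:470]; b=cv2.imread("pics/side0.png")[105:255,130:255]
A=cv2.resize(a,None,fx=2.66,fy=2.66,interpolation=3); B=cv2.resize(b,None,fx=3.2,fy=3.2,interpolation=3)
o=np.zeros((480,800,3),np.uint8); o[:A.shape[0],:A.shape[1]]=A; o[:480,400:800]=B[:480]
cv2.imwrite("pics/crop.png",o)
E
```

```text
(no output)
```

View pics/crop.png

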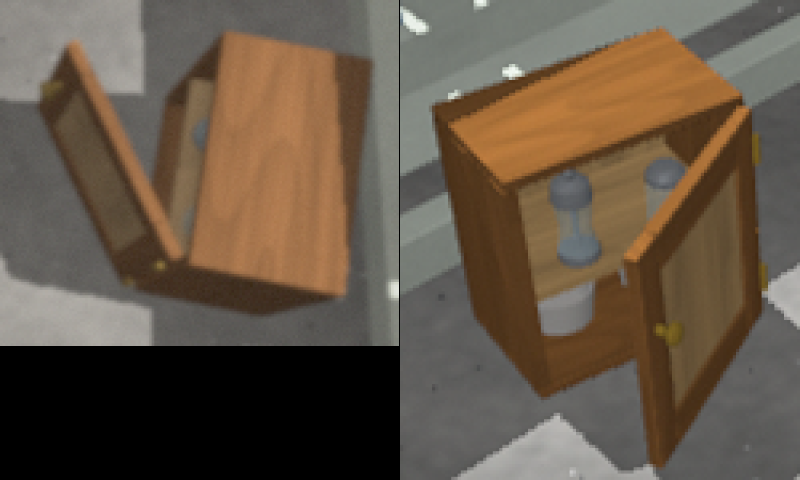

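```bash
cat > geo.py <<'E'
import numpy as np
from scipy.optimize import least_squares
from cell import env
def cam(n):
    c=env.read_camera(n); c["f"]=210/np.tan(np.radians(c["vertical_fov"])/2); return c
def proj(c,P,T=None):
    T=c["world_from_camera"] if T is None else T
    q=(np.atleast_2d(P)-T[:3,3])@T[:3,:3]
    return c["f"]*q[:,:2]/q[:,2:]+[c["cx"],c["cy"]]
def c2w(p,P):
    x,y,a=p[:3]; c,s=np.cos(a),np.sin(a); P=np.atleast_2d(P).astype(float)
    return np.c_[x+c*P[:,0]-s*P[:,1],y+s*P[:,0]+c*P[:,1],P[:,2]]
def door(q,l,w,z): # along door l, inward w
    return [-90-np.sin(q)*l+np.cos(q)*w,-119+np.cos(q)*l+np.sin(q)*w,z]
E
python3 - <<'E'
from geo import *
T=cam("top");S=cam("side")
cor=np.array([[-75,120,250],[-75,-120,250],[75,-120,250],[75,120,250]])
t=np.array([[404.6,162.4],[391.4,249.6],[449.3,261.3],[459.5,172.6],[349.3,165.8]])
s=np.array([[165,162.8],[236.9,136.3],[211.3,114.1],[140.9,137.8]])
gt,gb,st=[183.1,158.8],[185.6,187.8],[212.8,155]
def res(p):
    r=[(proj(T,c2w(p,cor))-t[:4]), proj(T,c2w(p,door(p[3],238,14,244)))-t[4], proj(S,c2w(p,cor))-s]
    return np.vstack(r).ravel()
o=least_squares(res,[600,-300,-1.6,.6],x_scale=[10,10,.05,.1],loss='soft_l1')
p=o.x;print(p,np.round(res(p).reshape(-1,2),1).tolist())
# grinder
f=lambda v:np.r_[(proj(S,c2w(p,[v[0],v[1],220]))-gt)[0],(proj(S,c2w(p,[v[0],v[1],120]))-gb)[0]]
g=least_squares(f,[-40,20]);print("grinder cab",g.x,g.fun,c2w(p,[*g.x,120]))
f=lambda v:(proj(S,c2w(p,[v[0],v[1],180]))-st)[0]
h=least_squares(f,[-40,-60]);print("shaker cab",h.x,h.fun)
for q in (p[3],1.2,1.57,1.95): print(q,c2w(p,[door(q,0,0,244),door(q,238,14,244)]).round())
E
```

```text
[ 565.78217231 -392.18502524   -1.74449438    0.59779434] [[-1.8, -0.6], [-0.9, 0.9], [0.2, 0.5], [-0.2, -0.4], [-0.1, -0.5], [-2.2, -1.3], [0.7, -3.1], [0.0, -2.0], [-1.6, -0.7]]
grinder cab [-56.75912703  55.17859643] [-0.80648372  0.53315578  0.84278965 -0.52847384] [[ 629.93991105 -345.81627967  120.        ]]
shaker cab [-36.8938919 -52.2390438] [-2.38256348e-09  5.59396085e-10]
0.5977943419396389 [[ 464. -283.  244.]
 [ 687. -198.  244.]]
1.2 [[ 464. -283.  244.]
 [ 599.  -87.  244.]]
1.57 [[ 464. -283.  244.]
 [ 519.  -51.  244.]]
1.95 [[ 464. -283.  244.]
 [ 429.  -47.  244.]]
```

Fit is consistent: the grinder is on the left, with its depth within a centimetre of the stated range. First I rise, close the fingers and turn the tool so that its axes line up with the cabinet's (tool x outwards, y = cabinet y).

Request:
{"name": "arm_command", "arguments": {
  "targets": [
    [0,0,-40,8,0],
    [0,0,-80,16,0],
    [0,0,-80,24,0],
    [0,0,-80,32,0],
    [0,0,-80,40,0]
  ]
}}

```text
t: 0.7
eef_pos: [227.6, 582.0, 313.6]
tcp_rot: [3.141, -0.0, 2.065]
ft_force: [0.5, -0.7, -0.2]
opening: 0.638
grip_force: 0.0
```

Request:
{"name": "arm_command", "arguments": {
  "targets": [
    [0,0,0,8,0],
    [0,0,0,16,0],
    [0,0,0,24,0],
    [0,0,0,32,0],
    [0,0,0,38.6,0]
  ]
}}

```text
t: 1.2
eef_pos: [227.6, 582.0, 313.2]
tcp_rot: [-3.141, 0.0, 1.391]
ft_force: [0.3, -0.4, 0.3]
opening: 0.217
grip_force: 0.0
```

```bash
cat >> geo.py <<'E'
p0=np.array([565.8,-392.2,-1.7445,0.598])
def w2c(P):
    c,s=np.cos(p0[2]),np.sin(p0[2]); d=np.array(P)-[p0[0],p0[1],0]
    return np.array([c*d[0]+s*d[1],-s*d[0]+c*d[1],d[2]])
def here():
    s=env.state(); c=w2c(s["eef_pos"]); print("t",round(s["t"],2),"TCP cab",c.round(1),"rot",s["tcp_rot"].round(3),"F",s["ft_force"].round(1),"op",round(s["opening"],2),"j",s["joints"].round(2)); return c
def pushpts(q,l=195,z=229,gap=0):
    w=14+10*abs(np.cos(q))+12*abs(np.sin(q))+gap
    return np.array(door(q,l,w,z))
E
python3 - <<'E'
from geo import *
h=here(); f=np.array([-1,1,-1])
t=pushpts(p0[3],gap=30,z=313); print("to",t.round(),"delta tool",((t-h)*f).round())
E
```

```text
t 1.2 TCP cab [-901.1 -501.5  313.2] rot [-3.141  0.     1.391] F [ 0.3 -0.4  0.3] op 0.22 j [1.09 0.43 1.45 0.   1.27 1.27]
to [-151.   75.  313.] delta tool [-750.  577.    0.]
```

Request:
{"name": "arm_command", "arguments": {
  "targets": [
    [-20,15,0,0,0],
    [-56,43,0,0,0],
    [-93,72,0,0,0],
    [-130,100,0,0,0],
    [-167,129,0,0,0]
  ]
}}

```text
t: 1.7
eef_pos: [326.1, 393.6, 313.4]
tcp_rot: [3.142, -0.0, 1.397]
ft_force: [1.0, 0.1, 0.1]
opening: 0.005
grip_force: 0.0
```

Request:
{"name": "arm_command", "arguments": {
  "targets": [
    [-37,28,0,0,0],
    [-74,57,0,0,0],
    [-111,86,0,0,0],
    [-148,114,0,0,0],
    [-185,143,0,0,0]
  ]
}}

```text
t: 2.2
eef_pos: [435.0, 186.5, 313.6]
tcp_rot: [3.141, -0.0, 1.397]
ft_force: [0.4, 1.0, 0.1]
opening: 0.004
grip_force: 0.0
```

Request:
{"name": "arm_command", "arguments": {
  "targets": [
    [-37,28,0,0,0],
    [-74,57,0,0,0],
    [-111,86,0,0,0],
    [-148,114,0,0,0],
    [-185,143,0,0,0]
  ]
}}

```text
t: 2.7
eef_pos: [544.0, -20.5, 313.4]
tcp_rot: [3.142, -0.0, 1.397]
ft_force: [0.9, 0.5, 0.6]
opening: 0.005
grip_force: 0.0
```

Request:
{"name": "arm_command", "arguments": {
  "targets": [
    [-37,28,0,0,0],
    [-74,57,0,0,0],
    [-111,86,0,0,0],
    [-148,114,0,0,0],
    [-148,114,0,0,0]
  ]
}}

```text
t: 3.2
eef_pos: [631.4, -188.7, 311.8]
tcp_rot: [-3.141, 0.0, 1.393]
ft_force: [0.5, 0.4, -0.9]
opening: 0.002
grip_force: 0.0
```

```bash
python3 - <<'E'
from geo import *
import cv2
h=here(); f=np.array([-1,1,-1])
t=pushpts(p0[3],gap=30); print("to",t.round(),"delta tool",((t-h)*f).round())
a=cam("side")["frame"][60:270,80:290]; b=cam("wrist")["frame"]
o=np.zeros((420,800,3),np.uint8); o[:,:400]=cv2.resize(a,(400,420),interpolation=3)
o[:300,400:]=cv2.resize(b,(400,300)); cv2.imwrite("pics/over.png",o[:,:,::-1])
E
```

```text
t 3.2 TCP cab [-211.8   29.4  311.8] rot [-3.141  0.     1.393] F [ 0.5  0.4 -0.9] op 0.0 j [-0.39  0.48  1.36 -0.    1.3  -0.21]
to [-151.   75.  229.] delta tool [-61.  46.  83.]
```

View pics/over.png

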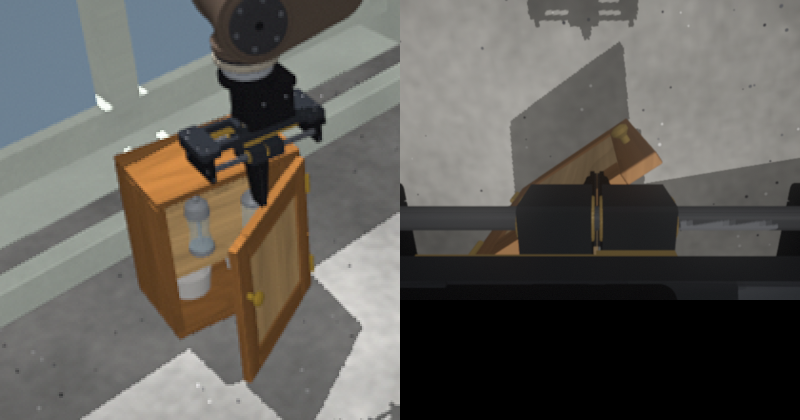

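The side view (left) shows the closed fingertips at (262,205) above the door. The wrist view (right) shows the door passing under the fingers with its free edge at about (645,140), as the model predicts. Now I go behind the door and down.

Request:
{"name": "arm_command", "arguments": {
  "targets": [
    [-31,23,0,0,0],
    [-61,46,0,0,0],
    [-61,46,25,0,0],
    [-61,46,55,0,0],
    [-61,46,80,0,0]
  ]
}}

```text
t: 3.8
eef_pos: [664.5, -250.6, 232.3]
tcp_rot: [-3.141, -0.0, 1.398]
ft_force: [0.2, -0.3, -0.7]
opening: 0.008
grip_force: 0.0
```

```bash
python3 - <<'E'
from geo import *
import cv2
h=here(); f=np.array([-1,1,-1])
for q in (.6,.7,.8,.9,1,1.1,1.2,1.3,1.4,1.5,1.6,1.7,1.75): print(q,((pushpts(q,z=229)-h)*f).round())
a=cam("side")["frame"][60:270,80:290]; b=cam("top")["frame"][140:300,310:480]
o=np.zeros((420,800,3),np.uint8); o[:,:400]=cv2.resize(a,(400,420),interpolation=3)
o[:376,400:]=cv2.resize(b,(400,376)); cv2.imwrite("pics/in.png",o[:,:,::-1])
E
```

```text
t 3.8 TCP cab [-156.5   72.7  232.3] rot [-3.141 -0.     1.398] F [ 0.2 -0.3 -0.7] op 0.01 j [-0.45  0.62  1.32  0.    1.2  -0.28]
0.6 [ 20. -14.   3.]
0.7 [ 37. -24.   3.]
0.8 [ 53. -35.   3.]
0.9 [ 68. -47.   3.]
1 [ 82. -62.   3.]
1.1 [ 94. -77.   3.]
1.2 [105. -94.   3.]
1.3 [ 114. -112.    3.]
1.4 [ 121. -131.    3.]
1.5 [ 126. -151.    3.]
1.6 [ 129. -171.    3.]
1.7 [ 130. -190.    3.]
1.75 [ 130. -199.    3.]
```

View pics/in.png

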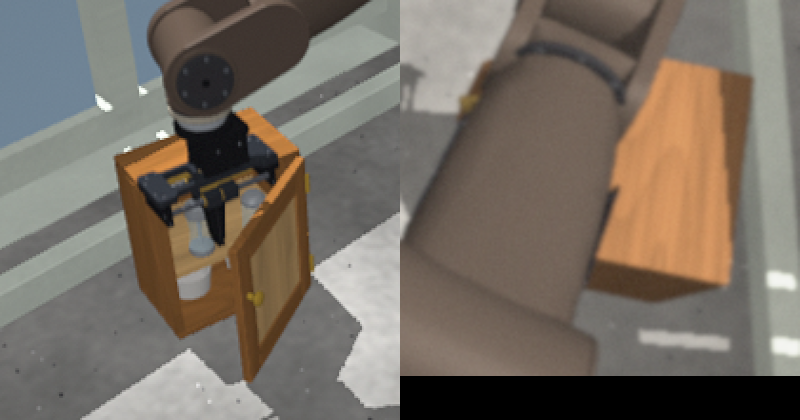

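The tip at (218,243) is behind the door and clear of the cabinet front. Pushing along the arc.

Request:
{"name": "arm_command", "arguments": {
  "targets": [
    [10,-7,0,0,0],
    [20,-14,0,0,0],
    [30,-20,0,0,0],
    [42,-27,0,0,0],
    [53,-35,0,0,0]
  ]
}}

```text
t: 4.4
eef_pos: [639.3, -192.5, 234.2]
tcp_rot: [3.141, 0.0, 1.397]
ft_force: [0.2, 0.1, 0.2]
opening: 0.006
grip_force: 0.2
```

Request:
{"name": "arm_command", "arguments": {
  "targets": [
    [8,-6,0,0,0],
    [15,-12,0,0,0],
    [22,-19,0,0,0],
    [29,-27,0,0,0],
    [35,-34,0,0,0]
  ]
}}

```text
t: 4.9
eef_pos: [611.6, -152.9, 233.4]
tcp_rot: [-3.141, -0.0, 1.397]
ft_force: [-0.2, -0.2, 0.0]
opening: 0.003
grip_force: 0.2
```

Request:
{"name": "arm_command", "arguments": {
  "targets": [
    [8,-10,0,0,0],
    [14,-20,0,0,0],
    [20,-31,0,0,0],
    [25,-42,0,0,0],
    [29,-53,0,0,0]
  ]
}}

```text
t: 5.4
eef_pos: [564.1, -115.2, 233.5]
tcp_rot: [3.141, -0.0, 1.397]
ft_force: [0.4, -0.3, -0.4]
opening: 0.007
grip_force: 0.2
```

```bash
python3 - <<'E'
from geo import *
h=here(); f=np.array([-1,1,-1])
for q in (1.3,1.4,1.5,1.6,1.7,1.75): print(q,((pushpts(q,z=229)-h)*f).round())
E
```

```text
t 5.4 TCP cab [-272.6  -49.5  233.5] rot [ 3.141 -0.     1.397] F [ 0.4 -0.3 -0.4] op 0.01 j [-0.32  0.42  1.68  0.    1.04 -0.14]
1.3 [-2. 10.  4.]
1.4 [ 5. -9.  4.]
1.5 [ 10. -29.   4.]
1.6 [ 13. -49.   4.]
1.7 [ 14. -68.   4.]
1.75 [ 14. -77.   4.]
```

Request:
{"name": "arm_command", "arguments": {
  "targets": [
    [5,-10,0,0,0],
    [8,-20,0,0,0],
    [10,-31,0,0,0],
    [12,-42,0,0,0],
    [13,-52,0,0,0]
  ]
}}

```text
t: 5.9
eef_pos: [515.1, -93.7, 233.4]
tcp_rot: [-3.142, -0.0, 1.397]
ft_force: [0.6, -0.0, 0.0]
opening: 0.003
grip_force: 0.2
```

Request:
{"name": "arm_command", "arguments": {
  "targets": [
    [1,-9,0,0,0],
    [1,-18,0,0,0],
    [1,-25,0,0,0],
    [1,-30,0,0,0],
    [1,-30,0,0,0]
  ]
}}

```text
t: 6.4
eef_pos: [486.2, -87.8, 233.5]
tcp_rot: [-3.142, -0.0, 1.397]
ft_force: [0.2, 0.1, -0.3]
opening: 0.005
grip_force: 0.0
```

Request:
{"name": "arm_command", "arguments": {
  "targets": [
    [0,15,0,0,0],
    [0,40,0,0,0],
    [0,80,0,0,0],
    [0,110,0,0,0],
    [0,130,0,0,0]
  ]
}}

```text
t: 6.9
eef_pos: [616.7, -110.7, 232.9]
tcp_rot: [3.141, -0.0, 1.397]
ft_force: [0.2, -0.0, -0.5]
opening: 0.003
grip_force: 0.0
```

```bash
python3 - <<'E'
from geo import *
import cv2
h=here(); f=np.array([-1,1,-1])
S=cam("side"); Tp=cam("top")
for q in (1.57,1.65,1.75,1.85): print(q,proj(S,c2w(p0,[door(q,0,0,244),door(q,238,14,244)])).round().tolist())
a=S["frame"][60:270,80:290]; b=Tp["frame"][140:300,310:480]
o=np.zeros((420,800,3),np.uint8); o[:,:400]=cv2.resize(a,(400,420),interpolation=3)
o[:376,400:]=cv2.resize(b,(400,376)); cv2.imwrite("pics/open.png",o[:,:,::-1])
E
```

```text
t 6.9 TCP cab [-286.1    1.4  232.9] rot [ 3.141 -0.     1.397] F [ 0.2 -0.  -0.5] op 0.0 j [-0.28  0.49  1.56  0.    1.09 -0.11]
1.57 [[240.0, 137.0], [285.0, 179.0]]
1.65 [[240.0, 137.0], [291.0, 177.0]]
1.75 [[240.0, 137.0], [298.0, 173.0]]
1.85 [[240.0, 137.0], [304.0, 169.0]]
```

View pics/open.png

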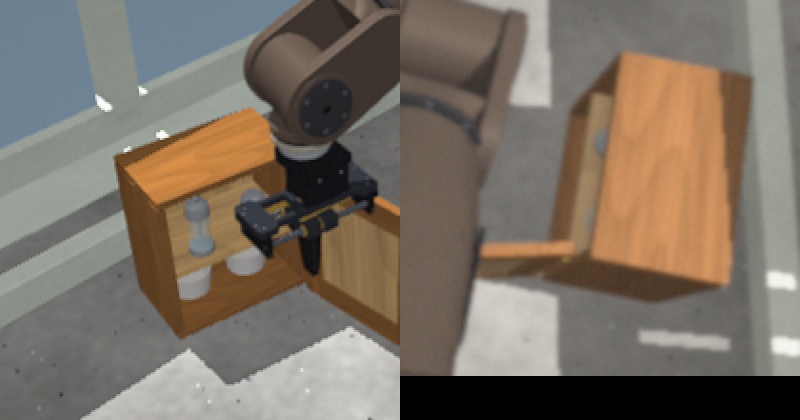

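The door stands at about 100° to the cabinet front, and the grinder (head at (196,210) in the left panel) is undisturbed. Refining the grinder with both views.

```bash
python3 - <<'E'
from geo import *
h=here(); f=np.array([-1,1,-1]); S=cam("side");T=cam("top")
b=np.array([-.8,-1.8])
for bias in (0*b,b):
    for x in (-47,-42,-37):
        g=least_squares(lambda v:(proj(S,c2w(p0,[x,v[0],215]))-bias-[182.9,161])[0],[50])
        print(bias,x,g.x,g.fun,proj(T,c2w(p0,[x,g.x[0],210])))
t=np.array([-112,50,197]); print(((t-h)*f).round())
E
```

```text
t 7.0 TCP cab [-286.     1.2  232.5] rot [-3.141 -0.     1.397] F [-0.  -0.6 -0.1] op 0.0 j [-0.28  0.49  1.56  0.    1.09 -0.11]
[-0. -0.] -47 [51.45818763] [-0.86523305 -2.26386379] [[405.54870431 192.23135466]]
[-0. -0.] -42 [49.99394566] [-1.24057836 -3.25519583] [[407.31582436 193.08630543]]
[-0. -0.] -37 [48.52373325] [-1.61217086 -4.24224523] [[409.08413702 193.94407238]]
[-0.8 -1.8] -47 [51.77010206] [-0.16300392 -0.42649644] [[405.56358724 192.12167761]]
[-0.8 -1.8] -42 [50.31221998] [-0.54012693 -1.41725715] [[407.33091922 192.97429822]]
[-0.8 -1.8] -37 [48.84836684] [-0.91348886 -2.40374159] [[409.09943999 193.82973111]]
[-174.   49.   35.]
```

The top view disagrees by some pixels, so I check with an overlay.

```bash
python3 - <<'E'
from geo import *
import cv2
S=cam("side");T=cam("top")
def crop(c,r0,r1,c0,c1,k):
    im=cv2.resize(c["frame"][r0:r1,c0:c1],None,fx=k,fy=k,interpolation=cv2.INTER_CUBIC)
    def ring(x,y,r,z,col):
        a=np.linspace(0,2*np.pi,40); P=c2w(p0,np.c_[x+r*np.cos(a),y+r*np.sin(a),0*a+z])
        uv=(proj(c,P)-[c0,r0]+.5)*k; cv2.polylines(im,[uv.astype(np.int32)],True,col,1)
    for z,r in ((120,20),(220,3)): ring(-42,50,r,z,(255,0,0))
    ring(-42,-52,21,120,(0,255,0))
    for Q in ([[-75,120,250],[-75,-120,250],[75,-120,250],[75,120,250]],[[-75,108,120],[-75,-108,120],[63,-108,120],[63,108,120]]):
        uv=(proj(c,c2w(p0,Q))-[c0,r0]+.5)*k; cv2.polylines(im,[uv.astype(np.int32)],True,(255,255,0),1)
    return im
A=crop(T,155,265,370,445,5); B=crop(S,110,235,140,225,4.4)
o=np.zeros((560,800,3),np.uint8); o[:A.shape[0],:A.shape[1]]=A; o[:B.shape[0],400:400+B.shape[1]]=B
cv2.imwrite("pics/ovl.png",o[:,:,::-1])
E
```

```text
(no output)
```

View pics/ovl.png

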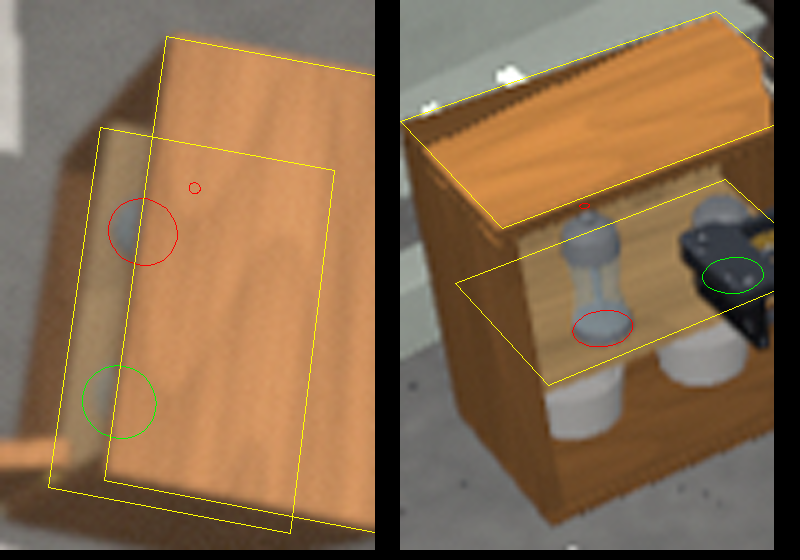

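The overlay matches in both views: grinder at cabinet (-42, 50), within a few mm. Moving in front of it, then lowering to level.

Request:
{"name": "arm_command", "arguments": {
  "targets": [
    [-20,12,0,0,0],
    [-60,25,0,0,0],
    [-100,38,0,0,0],
    [-140,49,0,0,0],
    [-160,49,0,0,0]
  ]
}}

```text
t: 7.7
eef_pos: [634.7, -279.2, 233.5]
tcp_rot: [3.141, 0.0, 1.395]
ft_force: [0.1, -0.7, -1.1]
opening: 0.004
grip_force: 0.0
```

Request:
{"name": "arm_command", "arguments": {
  "targets": [
    [-12,0,8,0,0],
    [-14,0,20,0,0],
    [-14,0,30,0,0],
    [-14,0,35,0,0],
    [-14,0,35,0,0]
  ]
}}

```text
t: 8.2
eef_pos: [632.9, -288.7, 197.4]
tcp_rot: [-3.14, -0.001, 1.398]
ft_force: [-0.4, 0.5, 0.2]
opening: 0.006
grip_force: 0.0
```

```bash
python3 - <<'E'
from geo import *
import cv2
h=here()
a=cam("side")["frame"][60:270,80:330]; b=cam("wrist")["frame"]
o=np.zeros((420,800,3),np.uint8); o[:,:500]=cv2.resize(a,(500,420),interpolation=3)
o[:225,500:]=cv2.resize(b,(300,225)); cv2.imwrite("pics/point.png",o[:,:,::-1])
E
```

```text
t 8.2 TCP cab [-113.5   48.2  197.4] rot [-3.140e+00 -1.000e-03  1.398e+00] F [-0.4  0.5  0.2] op 0.01 j [-0.52  0.63  1.41  0.    1.11 -0.35]
```

View pics/point.png

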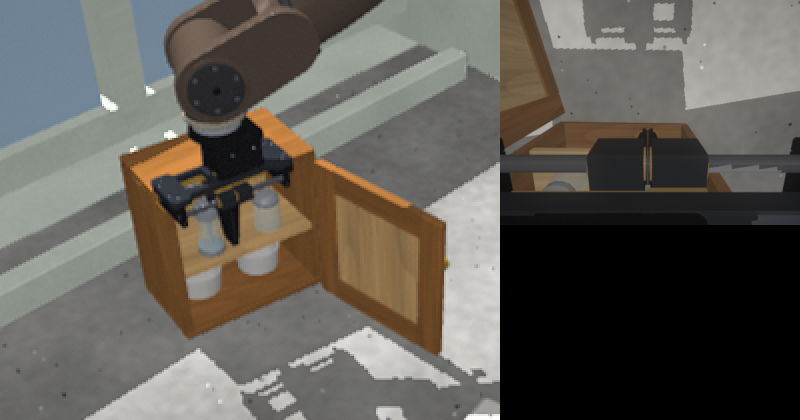

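The side view shows the door wide open, the fingertips at (235,240) in front of the grinder (210,235), and everything standing. I edge a touch closer, clear of the roof, and hold for over three seconds.

Request:
{"name": "arm_command", "arguments": {
  "targets": [
    [0,0,-3,0,0],
    [-4,1,-3,0,0],
    [-8,2,-3,0,0],
    [-8,2,-3,0,0],
    [-8,2,-3,0,0]
  ]
}}

```text
t: 8.8
eef_pos: [633.4, -298.6, 201.4]
tcp_rot: [-3.142, -0.0, 1.397]
ft_force: [0.1, 1.0, -1.1]
opening: 0.002
grip_force: 0.0
```

Request:
{"name": "arm_command", "arguments": {
  "targets": [
    [0,0,0,0,0],
    [0,0,0,0,0],
    [0,0,0,0,0],
    [0,0,0,0,0],
    [0,0,0,0,0]
  ]
}}

```text
t: 9.3
eef_pos: [633.5, -298.3, 201.4]
tcp_rot: [3.141, -0.0, 1.397]
ft_force: [-0.6, -0.4, -0.2]
opening: 0.006
grip_force: 0.0
```

Request:
{"name": "arm_command", "arguments": {
  "targets": [
    [0,0,0,0,0],
    [0,0,0,0,0],
    [0,0,0,0,0],
    [0,0,0,0,0],
    [0,0,0,0,0]
  ]
}}

```text
t: 9.8
eef_pos: [633.4, -298.4, 201.4]
tcp_rot: [3.142, -0.0, 1.397]
ft_force: [-0.1, 0.7, 0.3]
opening: 0.006
grip_force: 0.0
```

Request:
{"name": "arm_command", "arguments": {
  "targets": [
    [0,0,0,0,0],
    [0,0,0,0,0],
    [0,0,0,0,0],
    [0,0,0,0,0],
    [0,0,0,0,0]
  ]
}}

```text
t: 10.3
eef_pos: [633.4, -298.4, 201.4]
tcp_rot: [-3.142, -0.0, 1.397]
ft_force: [-0.7, -0.3, -0.4]
opening: 0.003
grip_force: 0.0
```

Request:
{"name": "arm_command", "arguments": {
  "targets": [
    [0,0,0,0,0],
    [0,0,0,0,0],
    [0,0,0,0,0],
    [0,0,0,0,0],
    [0,0,0,0,0]
  ]
}}

```text
t: 10.8
eef_pos: [633.5, -298.4, 201.4]
tcp_rot: [3.142, -0.0, 1.397]
ft_force: [0.5, -0.6, -0.4]
opening: 0.004
grip_force: 0.0
```

Request:
{"name": "arm_command", "arguments": {
  "targets": [
    [0,0,0,0,0],
    [0,0,0,0,0],
    [0,0,0,0,0],
    [0,0,0,0,0],
    [0,0,0,0,0]
  ]
}}

```text
t: 11.3
eef_pos: [633.5, -298.3, 201.4]
tcp_rot: [3.142, -0.0, 1.397]
ft_force: [0.0, 0.8, -1.0]
opening: 0.004
grip_force: 0.0
```

Request:
{"name": "arm_command", "arguments": {
  "targets": [
    [0,0,0,0,0],
    [0,0,0,0,0],
    [0,0,0,0,0],
    [0,0,0,0,0],
    [0,0,0,0,0]
  ]
}}

```text
t: 11.8
eef_pos: [633.5, -298.4, 201.4]
tcp_rot: [3.142, -0.0, 1.397]
ft_force: [0.2, -0.1, -0.4]
opening: 0.003
grip_force: 0.0
```

Request:
{"name": "arm_command", "arguments": {
  "targets": [
    [0,0,0,0,0],
    [0,0,0,0,0],
    [0,0,0,0,0],
    [0,0,0,0,0],
    [0,0,0,0,0]
  ]
}}

```text
t: 12.3
eef_pos: [633.5, -298.4, 201.4]
tcp_rot: [3.142, -0.0, 1.397]
ft_force: [-0.5, 0.6, 0.3]
opening: 0.004
grip_force: 0.0
```

```bash
python3 - <<'E'
from geo import *
here(); print(env.job_done())
E
```

```text
t 12.3 TCP cab [-104.1   50.4  201.4] rot [ 3.142 -0.     1.397] F [-0.5  0.6  0.3] op 0.0 j [-0.53  0.63  1.39  0.    1.12 -0.36]
the job is handed in; nothing more can be done
None
```

I pushed the cabinet door open to about 100° without gripping it, then held the fingertips level with the pepper grinder and about 4 cm in front of it for 3.5 s. The job was handed in at 12.3 s, still pointing, and nothing loose looked moved in the last picture.

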